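# Latch the attenuator keys and lock them

### The job

Set the step attenuator on the bench to full attenuation and lock it: feel how each of the three push-push keys stands, click in those that stand out so that all three are latched in, then slide the lock bar to the left until it is fully home over them. Be gentle with the keys and the bar (never lean on a key with more than 20 N or on the bar with more than 25 N), and leave everything else on the bench where it is.

Things in the scene. Friction and masses are not known exactly. Their poses are not given: they have to be found in the camera images.
- attenuator: grey step-attenuator box, fixed to the bench, 150 mm (x) x 310 mm (y) x 60 mm high. Origin: centre of its underside on the bench; +x to its far side, +y to its left as seen from the robot, z up. Top panel 60 mm above the origin. The keys' row runs along y at x = -30 mm, 52 mm apart; the lock bar runs along y at x = +12 mm.
- key_left: the left one (+y) of three like push-push keys in a row. Origin: on the top panel, on the key's axis, fixed (does not move with the key); axes as the box. Dark rubber round cap, 26 mm diameter, flat, on a grey bezel 34 mm square, 4 mm high. Cap top 19.8 mm above the origin when OUT, 14.8 mm when latched IN; which is not reported and differs from key to key. Max 20 N.
- key_mid: the middle key, same sizes and origin as key_left. How all keys work: press straight down until the firm stop, cap top 9.3 to 9.8 mm above the origin (spring 2.4 N at the top of the stroke, 5.5 N at the end), then let it rise: an OUT key stays IN, an IN key comes OUT. Only a push right to the stop is sure to flip it; one ending 3 mm short changes nothing. A touch below 2 N only dents the rubber cap (10 N per mm).
- key_right: the right-hand key, same sizes, origin and working as the others. Each key has a lug on its far side, 11 to 31 mm in +x from its axis, 12 mm wide, its top 11.8 mm above the origin when OUT, 6.8 mm when IN; an IN key's lug passes under a tab of the lock bar (tabs: underside 9.5 mm, top 12.5 mm above the panel).
- lock_bar (a joint): position of the steel lock bar (8 mm wide, 12.5 mm high, on the top panel); slides along the box's +y: starts at 0 to 0.005 m; 0.024 m = fully home against its stop, its three tabs over the three keys' lugs. Slides against about 3 N of friction and stays where it is left. Any key that is OUT blocks it at 0.012 m. Must never take more than 25 N.
- lock_grip (a point): on the lock bar's black upright thumb block (22 mm in x, 14 mm in y, from 12.5 to 42.5 mm above the top panel), at the right-hand end of the bar: this point lies on the block's vertical axis, 30 mm above the top panel; axes as the box's; it moves with the bar. There is free space over the panel on both sides of the block in y.
- spare_knob: loose bystander, leave alone: black knob, 28 mm diameter, 17 mm high, on the near left corner of the attenuator's top. Origin: centre of its underside.
- adapter: loose bystander, leave alone: steel barrel adapter, 18 mm diameter, 26 mm high, standing on the attenuator's top beyond the lock bar. Origin: centre of its underside.
- valve_tall: loose bystander, leave alone: glass valve with black foot, 28 mm diameter, 85 mm high, standing on the bench beyond the box. Origin: centre of its underside.
- valve_short: loose bystander, leave alone: glass valve with black foot, 28 mm diameter, 62 mm high, standing on the bench beyond the box. Origin: centre of its underside.
- screwdriver: loose bystander, leave alone: screwdriver 150 mm long lying on the bench beyond the box. Origin: underside, mid-length.
- parts_tray: loose bystander, leave alone: open grey tray 70 x 90 x 22 mm on the bench beyond the box. Origin: centre of its underside.
- valve_board: loose bystander, leave alone: green circuit board 60 x 80 mm with a valve on it, 54 mm high over all, on the bench right of the robot. Origin: centre of its underside.
- screw_jar: loose bystander, leave alone: jar, 50 mm diameter, 60 mm high, on the bench left of the robot. Origin: centre of its underside.

How it is judged:
By the outcome, as a careful person would: the job done as asked, in the order asked, and still so for the second after the job is handed in, with the robot touching nothing.
It also fails if it takes over 56 s, if anything falls off the work surface, if the arm or the gripper's body presses on something with over 40 N, if the wrist force passes 120 N, or if a joint passes its speed limit or range.

### The arm

A 6-joint arm with a two-finger parallel gripper is mounted at the origin on the work surface. World frame = base frame: x ahead of the robot, y to its left, z up, the work surface at z = 0. Lengths are in m, angles in rad, forces in N, time in s.
With the tool pointing down it reaches from about 0.4 to 0.825 m from the base axis. Payload 7 kg.
Tool frame: the origin (TCP) lies between the finger pads; the fingertips stand 11 mm ahead of it and the grasp point (between the pads) lies 8 mm behind it; x points along the fingers, z is the direction in which the jaws open and shut, and the axes are right-handed (so a half turn about x gives the same grasp; the last joint's range is limited). The gripper opens to 88 mm and grips with 3 to 60 N. Pads are 19 mm wide; open, the fingers measure 130 mm over their backs; the gripper's body (78 mm by 193 mm) begins 47 mm behind the grasp point.
Start: joints at [1.595, 0.359, 0.012, 0, -1.224, -0.288], TCP at [0.176, 0.652, 0.238] pointing down, gripper open.
Joint ranges: [-3.07, 3.07], [-1.43, 2.12], [-1.02, 1.25], [-3.03, 1.67], [-3.05, -0], [-3.03, 3.03]. Speed limits (rad/s): [2.39, 2.39, 3.01, 3.14, 3.14, 3.14].

### API

Orientations are given as [roll, pitch, yaw] about the fixed x, y, z axes, in that order (R = Rz(yaw) Ry(pitch) Rx(roll)).
In Python, from station import arm gives the robot as it stands.
- The arm moves only by the tool jog_arm, never from a script. Its argument "motion" is a list of rows, each an object of numbers: "dx", "dy", "dz": the shift along the tool's x, y, z in m; "twist": the turn about the tool's x in degrees. In form: [{"dx": .., "dy": .., "dz": .., "twist": ..}, ...]. A call has 1 to 20 rows; each row is the pose to reach, as a shift and turn from the pose commanded when the call began, along the tool's axes at that moment; what a row does not reach only later rows make up. A row lasts 1/12 s, in which the tool goes at most 41.7 mm and 7.16 degrees, less where a joint would pass 70% of its speed; a pose out of reach is approached as far as the arm can. A call with a gripper value outside its range is refused whole. "gripper" is the finger opening in m, from 0 to 0.0876, set as the call begins (left out, the last holds). The fingers move at their own pace and stop on an object; "newtons" is the grip in N (left out, the last holds). Time passes only in rows, so rows that repeat a pose let the fingers close. It gives the time, the measured TCP pose, the force and the opening at its end, in the units of the state.
- arm.get_state(): the state, without advancing time (a new reading comes with each control period).
- arm.grab_frame(name): name is "side" or "top"; returns the picture (384x512x3 uint8, red, green, blue); there is no depth.
- arm.camera_model(name): a dict with "camera_matrix" (3x3 intrinsics, pixels), "k1" (the pictures are not rectified: a ray, as slopes to the right and down, at radius r is drawn at 1 + k1 r^2 times it, then the intrinsics apply), "eye" and "attitude" of the camera in the world. Camera axes: x right, y down, z forward; pixel columns grow to the right and rows downward; lengths in m; the calibration is good to about 2 mm. A picture is of the moment at which its call begins. camera_model takes no time and is no camera call.
- arm.job_done(): hands the job in, once; it reports no verdict.
The state is a dict: "t": time; "q": joint angles; "qd": joint speeds; "joint_efforts": joint torques, N m; "eef_pos": TCP position; "ee_rot": TCP orientation; "force": force on the tool from outside, world axes, zero at the start; "moment": the same for the moment, N m; "width": finger opening in m.
Only numpy, scipy, OpenCV 4.12 (cv2) and the standard library are available. Lean on these libraries where they do the work, as an engineer would, in place of code of your own. Each camera call takes 0.05 s, during which the arm holds its last target.

## Working session

There is one attempt and no reset: what is moved stays moved. The work goes in short steps, Python scripts to look and compute and a tool call to move; the robot and the scene stay as the last step left them, time stands still between calls to the robot, and variables do not carry over. Pictures are saved under pics/ and viewed, and the job is handed in when it is done.

Besides the shell and the picture viewer there is one more tool, called after "Request:" as a command line: name --argument value ..., lists and objects as JSON in quotes. jog_arm: Moves the arm, as the interface text tells. Its arguments: {"type":"object","properties":{"motion":{"type":"array"},"gripper":{"type":"number"},"newtons":{"type":"number"}},"required":["motion"]}

```bash
mkdir -p pics; ls; python3 - <<'E'
from station import arm
import cv2,numpy as np
s=arm.get_state(); print({k:np.round(v,4).tolist() for k,v in s.items()})
for n in ("side","top"):
    im=arm.grab_frame(n); cv2.imwrite(f"pics/{n}0.png",im[:,:,::-1])
    print(n,arm.camera_model(n))
E
```

```text
pics
{'t': 0.0, 'q': [1.5951, 0.3594, 0.0111, -0.0004, -1.2241, -0.2881], 'qd': [-0.0008, -0.0009, -0.0, -0.0017, -0.0007, 0.0007], 'joint_efforts': [0.0004, -58.271, 29.3078, 6.9981, 0.0071, -0.0001], 'eef_pos': [0.1759, 0.6512, 0.2366], 'ee_rot': [0.0825, 1.5692, -1.7522], 'force': [0.0975, 0.3754, 0.0693], 'moment': [-0.0049, -0.0746, 0.0228], 'width': 0.0873}
side {'camera_matrix': array([[371.76588226,   0.        , 260.91360605],
       [  0.        , 371.76588226, 185.94799241],
       [  0.        ,   0.        ,   1.        ]]), 'k1': 0.005712309536202504, 'eye': array([0.32709074, 0.71927007, 0.84441469]), 'attitude': array([-2.35475692e+00, -4.61312873e-04, -2.88414186e+00])}
top {'camera_matrix': array([[361.95571716,   0.        , 259.59615961],
       [  0.        , 361.95571716, 186.20952117],
       [  0.        ,   0.        ,   1.        ]]), 'k1': -0.10974619745211434, 'eye': array([ 0.4315529 , -0.01832723,  1.22695913]), 'attitude': array([-3.05894757e+00,  1.73848403e-04, -1.54173714e+00])}
```

View pics/side0.png

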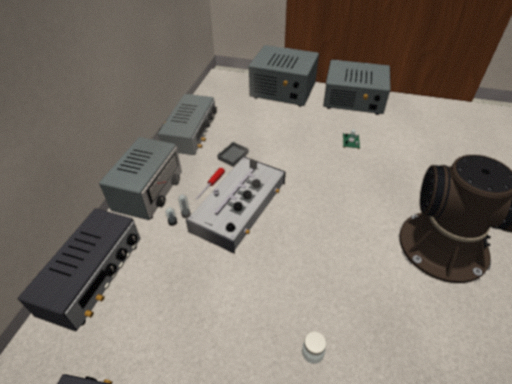

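View pics/top0.png

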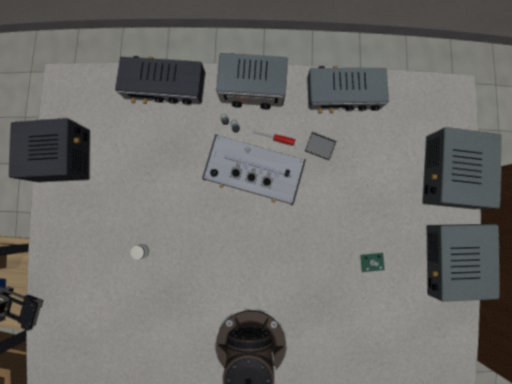

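The box sits near top-view pixel (254,168), turned a few degrees. Spare knob is at about (214,172), keys at about (236,173), (251,177) and (267,181), and the block at about (288,173). I'll zoom in next.

```bash
cat > h.py <<'E'
import cv2,numpy as np
from scipy.spatial.transform import Rotation as R
from station import arm
def cam(n):
    m=arm.camera_model(n); return m, R.from_euler('xyz',m['attitude']).as_matrix()
def ray(n,uv):
    m,Rm=cam(n);K=m['camera_matrix']
    d=np.array([(uv[0]-K[0,2])/K[0,0],(uv[1]-K[1,2])/K[1,1]]);x=d.copy()
    for _ in range(20): x=d/(1+m['k1']*(x@x))
    return m['eye'],Rm@np.array([x[0],x[1],1])
def onplane(n,uv,z):
    e,d=ray(n,uv); return e+d*(z-e[2])/d[2]
def tri(uvt,uvs):
    e1,d1=ray('top',uvt);e2,d2=ray('side',uvs)
    A=np.stack([d1,-d2],1);s=np.linalg.lstsq(A,e2-e1,rcond=None)[0]
    p,q=e1+s[0]*d1,e2+s[1]*d2
    return (p+q)/2,np.linalg.norm(p-q)
def proj(n,P):
    m,Rm=cam(n);K=m['camera_matrix'];c=Rm.T@(np.asarray(P)-m['eye']);x=c[:2]/c[2];x=x*(1+m['k1']*(x@x))
    return K[:2,:2]@x+K[:2,2]
E
python3 - <<'E'
import cv2
a=cv2.imread('pics/top0.png')[125:215,195:345]
cv2.imwrite('pics/topz.png',cv2.resize(a,None,fx=5.3,fy=5.3,interpolation=cv2.INTER_CUBIC))
a=cv2.imread('pics/side0.png')[135:255,155:295]
cv2.imwrite('pics/sidez.png',cv2.resize(a,None,fx=5,fy=5,interpolation=cv2.INTER_CUBIC))
E
```

```text
(no output)
```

View pics/topz.png

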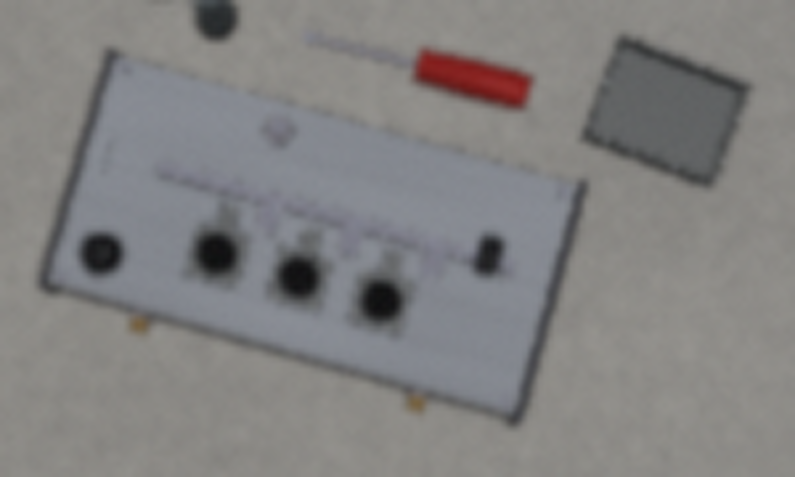

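View pics/sidez.png

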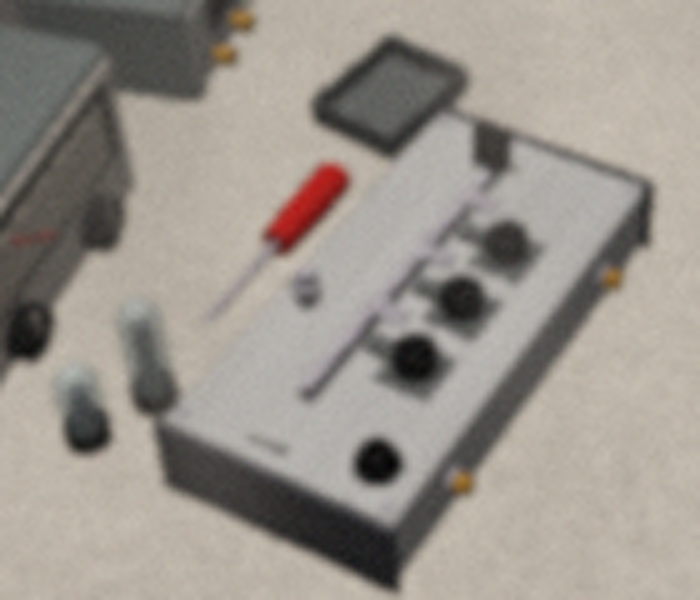

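Both zooms show three dark caps in a row, the bar beyond them with its black block at the right end, the adapter beyond the bar and the knob at near left. I'll measure these by masks.

```bash
python3 - <<'E'
from h import *
res={}
for n,(x0,y0,x1,y1),th in (('top',(200,130,310,205),70),('side',(185,150,290,245),70)):
    im=cv2.imread(f'pics/{n}0.png');g=im.max(2)
    f=4
    a=cv2.resize(g[y0:y1,x0:x1],None,fx=f,fy=f,interpolation=cv2.INTER_CUBIC)
    for t in (60,75):
        N,l,st,c=cv2.connectedComponentsWithStats((a<t).astype(np.uint8))
        for i in range(1,N):
            if st[i,4]>150: 
                uv=(c[i]+.5)/f-.5+[x0,y0]
                print(n,t,uv.round(2),st[i,2:].tolist(),'z75:',onplane(n,uv,.077).round(4))
    # panel mask
    p=(a>(115 if n=='top' else 135)).astype(np.uint8)
E
```

```text
top 60 [235.4 172.4] [29, 29, 696] z75: [0.5689 0.0633 0.077 ]
top 60 [213.69 172.37] [28, 27, 591] z75: [0.567 0.133 0.077]
top 60 [286.79 172.76] [17, 24, 291] z75: [ 0.5725 -0.1011  0.077 ]
top 60 [250.92 176.85] [29, 30, 686] z75: [0.556  0.0132 0.077 ]
top 60 [266.47 181.33] [29, 29, 676] z75: [ 0.543  -0.0368  0.077 ]
top 75 [235.39 130.47] [23, 9, 166] z75: [0.7056 0.0683 0.077 ]
top 75 [235.38 172.38] [33, 33, 867] z75: [0.5689 0.0634 0.077 ]
top 75 [213.68 172.37] [30, 29, 697] z75: [0.567 0.133 0.077]
top 75 [286.76 172.79] [20, 26, 388] z75: [ 0.5724 -0.101   0.077 ]
top 75 [250.95 176.87] [32, 33, 854] z75: [0.5559 0.0131 0.077 ]
top 75 [266.45 181.29] [32, 32, 829] z75: [ 0.5432 -0.0368  0.077 ]
side 60 [222.65 152.25] [28, 23, 165] z75: [ 0.6807 -0.1421  0.077 ]
side 60 [228.09 160.67] [82, 37, 606] z75: [ 0.6509 -0.1074  0.077 ]
side 60 [255.83 183.77] [29, 27, 555] z75: [ 0.5395 -0.03    0.077 ]
side 60 [246.7  194.84] [35, 32, 866] z75: [0.5528 0.02   0.077 ]
side 60 [237.46 206.69] [37, 36, 1038] z75: [0.5648 0.0701 0.077 ]
side 60 [230.06 227.07] [33, 32, 789] z75: [0.5622 0.1438 0.077 ]
side 60 [217.14 238.7 ] [132, 57, 3609] z75: [0.5823 0.1884 0.077 ]
side 75 [229.03 158.06] [111, 63, 1684] z75: [ 0.652  -0.1201  0.077 ]
side 75 [252.92 164.12] [23, 34, 574] z75: [ 0.5712 -0.1116  0.077 ]
side 75 [280.89 181.1 ] [33, 55, 593] z75: [ 0.4707 -0.0599  0.077 ]
side 75 [255.83 183.8 ] [35, 32, 843] z75: [ 0.5394 -0.0299  0.077 ]
side 75 [246.69 194.97] [39, 37, 1076] z75: [0.5527 0.0205 0.077 ]
side 75 [237.44 206.84] [42, 39, 1250] z75: [0.5647 0.0707 0.077 ]
side 75 [186.53 214.64] [17, 21, 233] z75: [0.6897 0.133  0.077 ]
side 75 [212.11 235.36] [230, 95, 7190] z75: [0.5985 0.1815 0.077 ]
side 75 [230.08 227.06] [35, 33, 892] z75: [0.5621 0.1438 0.077 ]
```

```bash
python3 - <<'E'
from h import *
for nm,a,b in (('kL',(235.39,172.39),(237.45,206.75)),('kM',(250.93,176.86),(246.7,194.9)),('kR',(266.46,181.31),(255.83,183.8)),('knob',(213.68,172.37),(230.07,227.07)),('block',(286.78,172.77),(252.92,164.12))):
    p,e=tri(a,b);print(nm,p.round(4),round(e,4))
T=np.array([(112,52),(583,183),(518,420),(45,288)])/5.3-.5+.5/5.3+[195,125]
S=np.array([(162,425),(440,110),(650,185),(398,525)])/5-.5+.1+[155,135]
for n,c in(('T',T),('S',S)):
    P=np.array([onplane('top' if n=='T' else 'side',u,.06)[:2] for u in c]);print(n,P.round(4).tolist(),P.mean(0).round(4),[np.linalg.norm(P[i]-P[i-1]).round(4) for i in range(4)])
for a,b in zip(T,S): print(tri(a,b)[0].round(4),tri(a,b)[1].round(4))
print(proj('top',[0,0,0]),proj('side',[0,0,0]),proj('top',[.176,.652,.238]))
E
for n in top side; do :; done
python3 - <<'E'
import cv2
a=cv2.imread('pics/top0.png')[300:384,0:300]
cv2.imwrite('pics/b.png',cv2.resize(a,None,fx=2.6,fy=2.6))
E
```

```text
kL [0.5685 0.0637 0.069 ] 0.0026
kM [0.5559 0.0132 0.0692] 0.0018
kR [ 0.5427 -0.0371  0.0695] 0.0023
knob [0.5673 0.1344 0.0643] 0.0024
block [ 0.5696 -0.1006  0.087 ] 0.0032
T [[0.6948, 0.1338], [0.6211, -0.1595], [0.4742, -0.1225], [0.5465, 0.1689]] [0.5841 0.0052] [np.float64(0.1523), np.float64(0.3024), np.float64(0.1515), np.float64(0.3003)]
S [[0.6895, 0.1363], [0.6188, -0.1568], [0.4719, -0.1214], [0.544, 0.168]] [0.5811 0.0065] [np.float64(0.149), np.float64(0.3015), np.float64(0.1511), np.float64(0.2983)]
[0.6935 0.1337 0.0563] 0.0043
[ 0.6207 -0.16    0.0571] 0.0016
[ 0.4732 -0.1228  0.0586] 0.0021
[0.5452 0.1685 0.0606] 0.0027
[250.45867726 344.43598911] [441.31700665 245.87765061] [ 22.54990241 297.09023461]
```

View pics/b.png

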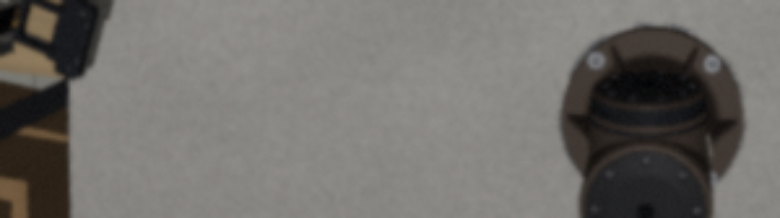

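```bash
cat >> h.py <<'E'
def plan(target,zdir=None):
    """shift in tool axes from present measured pose to target TCP; twist to bring tool z along zdir"""
    s=arm.get_state();Rt=R.from_euler('xyz',s['ee_rot']).as_matrix()
    d=Rt.T@(np.asarray(target)-s['eef_pos'])
    out='d %s'%(d.round(4),)
    if zdir is not None:
        v=Rt.T@np.array([*zdir,0]);tw=np.degrees(np.arctan2(-v[1],v[2]))
        out+=' twist %.2f or %.2f'%(tw,tw-180*np.sign(tw))
    print('pos',np.round(s['eef_pos'],4),'F',np.round(s['force'],2),'q',np.round(s['q'],2),out,'\naxes(cols)\n',Rt.round(3))
BY=np.array([.2453,.9694]);BX=np.array([.9694,-.2453])
E
python3 -c "
from h import *
plan([.555,.0135,.20],BY)"
```

```text
pos [0.1759 0.6513 0.2367] F [-0.46 -0.23  0.16] q [ 1.6   0.36  0.01 -0.   -1.22 -0.29] d [0.0375 0.5323 0.5168] twist 179.08 or -0.92 
axes(cols)
 [[-0.     0.965 -0.261]
 [-0.001 -0.261 -0.965]
 [-1.     0.     0.001]]
```

Request:
jog_arm --motion '[{"dx": 0.037, "dy": 0.532, "dz": 0.517, "twist": -0.9}, {"dx": 0.037, "dy": 0.532, "dz": 0.517, "twist": -0.9}, {"dx": 0.037, "dy": 0.532, "dz": 0.517, "twist": -0.9}, {"dx": 0.037, "dy": 0.532, "dz": 0.517, "twist": -0.9}, {"dx": 0.037, "dy": 0.532, "dz": 0.517, "twist": -0.9}, {"dx": 0.037, "dy": 0.532, "dz": 0.517, "twist": -0.9}, {"dx": 0.037, "dy": 0.532, "dz": 0.517, "twist": -0.9}, {"dx": 0.037, "dy": 0.532, "dz": 0.517, "twist": -0.9}, {"dx": 0.037, "dy": 0.532, "dz": 0.517, "twist": -0.9}, {"dx": 0.037, "dy": 0.532, "dz": 0.517, "twist": -0.9}, {"dx": 0.037, "dy": 0.532, "dz": 0.517, "twist": -0.9}, {"dx": 0.037, "dy": 0.532, "dz": 0.517, "twist": -0.9}, {"dx": 0.037, "dy": 0.532, "dz": 0.517, "twist": -0.9}, {"dx": 0.037, "dy": 0.532, "dz": 0.517, "twist": -0.9}, {"dx": 0.037, "dy": 0.532, "dz": 0.517, "twist": -0.9}, {"dx": 0.037, "dy": 0.532, "dz": 0.517, "twist": -0.9}, {"dx": 0.037, "dy": 0.532, "dz": 0.517, "twist": -0.9}, {"dx": 0.037, "dy": 0.532, "dz": 0.517, "twist": -0.9}, {"dx": 0.037, "dy": 0.532, "dz": 0.517, "twist": -0.9}, {"dx": 0.037, "dy": 0.532, "dz": 0.517, "twist": -0.9}]' --gripper 0

```text
t: 1.77
eef_pos: [0.5549, 0.0118, 0.1996]
ee_rot: [-1.023, 1.569, -2.846]
force: [0.1, -1.0, -0.0]
width: 0.0005
```

```bash
python3 - <<'E'
from h import *
plan([.555,.0135,.12],BY)
im=arm.grab_frame('side')[:,:,::-1][100:255,130:330]
cv2.imwrite('pics/s1.png',cv2.resize(im,None,fx=3.8,fy=3.8,interpolation=cv2.INTER_CUBIC))
s=arm.get_state();p=np.array(s['eef_pos']);p[2]-=.011
print('tip proj zoom',(proj('side',p)-[130,100])*3.8)
E
```

```text
pos [0.5549 0.0118 0.1996] F [ 0.13 -1.04 -0.03] q [ 0.37  0.19 -0.31 -0.   -1.07  0.94] d [ 0.0796 -0.0002 -0.0017] twist 179.76 or -0.24 
axes(cols)
 [[-0.002  0.968 -0.249]
 [-0.001 -0.249 -0.968]
 [-1.    -0.002  0.001]]
tip proj zoom [439.6370736  242.21103253]
```

View pics/s1.png

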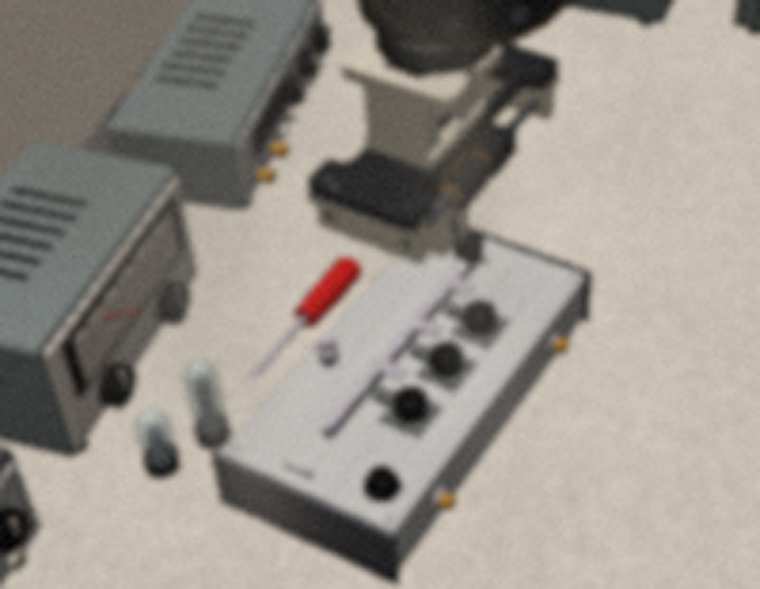

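Fingertips appear near (435,250) in the zoom, over the middle key as projected (440,242) within about 2 raw pixels. Next I feel the middle key.

Request:
jog_arm --motion '[{"dx": 0.03, "dz": -0.002}, {"dx": 0.06, "dz": -0.002}, {"dx": 0.085, "dz": -0.002}, {"dx": 0.098, "dz": -0.002}, {"dx": 0.104, "dz": -0.002}, {"dx": 0.106, "dz": -0.002}, {"dx": 0.108, "dz": -0.002}, {"dx": 0.109, "dz": -0.002}, {"dx": 0.11, "dz": -0.002}, {"dx": 0.111, "dz": -0.002}, {"dx": 0.111, "dz": -0.002}, {"dx": 0.111, "dz": -0.002}]'

```text
invalid input
```

Request:
jog_arm --motion '[{"dx": 0.03, "dy": 0, "dz": -0.002, "twist": 0}, {"dx": 0.06, "dy": 0, "dz": -0.002, "twist": 0}, {"dx": 0.085, "dy": 0, "dz": -0.002, "twist": 0}, {"dx": 0.098, "dy": 0, "dz": -0.002, "twist": 0}, {"dx": 0.104, "dy": 0, "dz": -0.002, "twist": 0}, {"dx": 0.106, "dy": 0, "dz": -0.002, "twist": 0}, {"dx": 0.108, "dy": 0, "dz": -0.002, "twist": 0}, {"dx": 0.11, "dy": 0, "dz": -0.002, "twist": 0}, {"dx": 0.111, "dy": 0, "dz": -0.002, "twist": 0}, {"dx": 0.111, "dy": 0, "dz": -0.002, "twist": 0}, {"dx": 0.111, "dy": 0, "dz": -0.002, "twist": 0}]'

```text
t: 2.73
eef_pos: [0.556, 0.016, 0.0904]
ee_rot: [2.149, 1.569, 0.33]
force: [-0.1, 0.8, 1.8]
width: 0.0004
```

Request:
jog_arm --motion '[{"dx": 0.0, "dy": 0, "dz": 0, "twist": 0}, {"dx": 0.0, "dy": 0, "dz": 0, "twist": 0}]'

```text
t: 2.9
eef_pos: [0.5559, 0.0159, 0.0902]
ee_rot: [2.115, 1.569, 0.296]
force: [1.1, 1.0, 2.1]
width: 0.0006
```

Request:
jog_arm --motion '[{"dx": 0.001, "dy": 0, "dz": 0, "twist": 0}, {"dx": 0.001, "dy": 0, "dz": 0, "twist": 0}]'

```text
t: 3.07
eef_pos: [0.5558, 0.0159, 0.0888]
ee_rot: [2.099, 1.57, 0.28]
force: [1.5, 1.1, 3.1]
width: 0.0005
```

Middle key is OUT: contact at tip about 79.6 mm, then spring-like 3.1 N at 77.8 mm. I'll press it now, slowly near the stop.

Request:
jog_arm --motion '[{"dx": 0.002, "dy": 0, "dz": 0.001, "twist": 0}, {"dx": 0.004, "dy": 0, "dz": 0.002, "twist": 0}, {"dx": 0.006, "dy": 0, "dz": 0.002, "twist": 0}, {"dx": 0.007, "dy": 0, "dz": 0.002, "twist": 0}, {"dx": 0.007, "dy": 0, "dz": 0.002, "twist": 0}]'

```text
t: 3.48
eef_pos: [0.5556, 0.0141, 0.0818]
ee_rot: [2.115, 1.569, 0.296]
force: [1.0, 2.5, 6.3]
width: 0.0002
```

Request:
jog_arm --motion '[{"dx": 0.001, "dy": 0, "dz": 0, "twist": 0}, {"dx": 0.001, "dy": 0, "dz": 0, "twist": 0}]'

```text
t: 3.65
eef_pos: [0.5556, 0.0141, 0.0809]
ee_rot: [2.107, 1.569, 0.289]
force: [0.9, 3.6, 5.9]
width: 0.0004
```

Request:
jog_arm --motion '[{"dx": 0.0007, "dy": 0, "dz": 0, "twist": 0}, {"dx": 0.0007, "dy": 0, "dz": 0, "twist": 0}]'

```text
t: 3.82
eef_pos: [0.5556, 0.0141, 0.0804]
ee_rot: [2.082, 1.569, 0.264]
force: [0.3, 3.7, 7.4]
width: 0.0003
```

Request:
jog_arm --motion '[{"dx": 0.0005, "dy": 0, "dz": 0, "twist": 0}, {"dx": 0.0005, "dy": 0, "dz": 0, "twist": 0}]'

```text
t: 3.98
eef_pos: [0.5557, 0.0141, 0.0801]
ee_rot: [2.068, 1.569, 0.25]
force: [-0.8, 3.5, 9.4]
width: 0.0009
```

Request:
jog_arm --motion '[{"dx": 0.0006, "dy": 0, "dz": 0, "twist": 0}, {"dx": 0.0006, "dy": 0, "dz": 0, "twist": 0}]'

```text
t: 4.15
eef_pos: [0.5557, 0.0141, 0.0798]
ee_rot: [2.033, 1.569, 0.215]
force: [-2.0, 3.5, 13.5]
width: 0.0003
```

At the stop (13.5 N). Now I rise and check whether it stayed in.

Request:
jog_arm --motion '[{"dx": -0.002, "dy": 0, "dz": 0, "twist": 0}, {"dx": -0.004, "dy": 0, "dz": 0, "twist": 0}, {"dx": -0.006, "dy": 0, "dz": 0, "twist": 0}, {"dx": -0.0085, "dy": 0, "dz": 0, "twist": 0}, {"dx": -0.0085, "dy": 0, "dz": 0, "twist": 0}, {"dx": -0.0085, "dy": 0, "dz": 0, "twist": 0}]'

```text
t: 4.65
eef_pos: [0.5541, 0.0134, 0.0868]
ee_rot: [-1.025, 1.569, -2.844]
force: [0.6, -0.7, -0.6]
width: 0.0002
```

Force is zero with the tip at 75.8 mm, so the middle key is latched IN. Now I feel the left key.

Request:
jog_arm --motion '[{"dx": -0.015, "dy": 0, "dz": 0, "twist": 0}, {"dx": -0.02, "dy": 0, "dz": -0.017, "twist": 0}, {"dx": -0.02, "dy": 0, "dz": -0.035, "twist": 0}, {"dx": -0.018, "dy": 0, "dz": -0.05, "twist": 0}, {"dx": -0.012, "dy": 0, "dz": -0.052, "twist": 0}, {"dx": -0.007, "dy": 0, "dz": -0.052, "twist": 0}, {"dx": -0.005, "dy": 0, "dz": -0.052, "twist": 0}, {"dx": -0.003, "dy": 0, "dz": -0.052, "twist": 0}, {"dx": -0.002, "dy": 0, "dz": -0.052, "twist": 0}, {"dx": -0.001, "dy": 0, "dz": -0.052, "twist": 0}, {"dx": -0.001, "dy": 0, "dz": -0.052, "twist": 0}, {"dx": -0.001, "dy": 0, "dz": -0.052, "twist": 0}]'

```text
t: 5.65
eef_pos: [0.5673, 0.0637, 0.0884]
ee_rot: [-0.584, 1.57, -2.403]
force: [-2.1, -0.7, 2.1]
width: 0.0003
```

Request:
jog_arm --motion '[{"dx": 0.001, "dy": 0, "dz": 0, "twist": 0}, {"dx": 0.001, "dy": 0, "dz": 0, "twist": 0}]'

```text
t: 5.82
eef_pos: [0.5676, 0.0639, 0.0874]
ee_rot: [0.816, 1.571, -1.003]
force: [-1.9, -2.2, 2.7]
width: 0.0006
```

Left key is OUT too: 2.7 N at 76.4 mm, where an IN key would give nothing. I press it.

Request:
jog_arm --motion '[{"dx": 0.002, "dy": 0, "dz": 0, "twist": 0}, {"dx": 0.004, "dy": 0, "dz": 0, "twist": 0}, {"dx": 0.0055, "dy": 0, "dz": 0, "twist": 0}, {"dx": 0.0065, "dy": 0, "dz": 0, "twist": 0}, {"dx": 0.0065, "dy": 0, "dz": 0, "twist": 0}]'

```text
t: 6.23
eef_pos: [0.5678, 0.064, 0.0809]
ee_rot: [0.925, 1.57, -0.894]
force: [-2.9, -2.3, 7.0]
width: 0.0005
```

Request:
jog_arm --motion '[{"dx": 0.0007, "dy": 0, "dz": 0, "twist": 0}, {"dx": 0.0007, "dy": 0, "dz": 0, "twist": 0}]'

```text
t: 6.4
eef_pos: [0.5678, 0.064, 0.0804]
ee_rot: [1.232, 1.57, -0.587]
force: [-1.9, -3.2, 7.2]
width: 0.0005
```

Request:
jog_arm --motion '[{"dx": 0.0005, "dy": 0, "dz": 0, "twist": 0}, {"dx": 0.0005, "dy": 0, "dz": 0, "twist": 0}]'

```text
t: 6.57
eef_pos: [0.5678, 0.064, 0.0801]
ee_rot: [1.145, 1.57, -0.674]
force: [-3.8, -2.4, 9.2]
width: 0.0005
```

Request:
jog_arm --motion '[{"dx": 0.0006, "dy": 0, "dz": 0, "twist": 0}, {"dx": 0.0006, "dy": 0, "dz": 0, "twist": 0}]'

```text
t: 6.73
eef_pos: [0.5678, 0.064, 0.0798]
ee_rot: [1.308, 1.57, -0.51]
force: [-3.9, -2.3, 12.5]
width: 0.0003
```

Request:
jog_arm --motion '[{"dx": -0.002, "dy": 0, "dz": 0, "twist": 0}, {"dx": -0.004, "dy": 0, "dz": 0, "twist": 0}, {"dx": -0.006, "dy": 0, "dz": 0, "twist": 0}, {"dx": -0.0085, "dy": 0, "dz": 0, "twist": 0}, {"dx": -0.0085, "dy": 0, "dz": 0, "twist": 0}, {"dx": -0.0085, "dy": 0, "dz": 0, "twist": 0}]'

```text
t: 7.23
eef_pos: [0.5677, 0.0645, 0.0873]
ee_rot: [2.804, 1.57, 0.985]
force: [1.0, 0.3, 0.0]
width: 0.0007
```

Left key latched in (no force at 76.3 mm). Now the right key.

Request:
jog_arm --motion '[{"dx": -0.015, "dy": 0, "dz": 0, "twist": 0}, {"dx": -0.02, "dy": 0, "dz": 0.02, "twist": 0}, {"dx": -0.02, "dy": 0, "dz": 0.05, "twist": 0}, {"dx": -0.02, "dy": 0, "dz": 0.08, "twist": 0}, {"dx": -0.018, "dy": 0, "dz": 0.1, "twist": 0}, {"dx": -0.012, "dy": 0, "dz": 0.104, "twist": 0}, {"dx": -0.007, "dy": 0, "dz": 0.104, "twist": 0}, {"dx": -0.004, "dy": 0, "dz": 0.104, "twist": 0}, {"dx": -0.002, "dy": 0, "dz": 0.104, "twist": 0}, {"dx": -0.001, "dy": 0, "dz": 0.104, "twist": 0}, {"dx": 0, "dy": 0, "dz": 0.104, "twist": 0}, {"dx": 0, "dy": 0, "dz": 0.104, "twist": 0}, {"dx": 0, "dy": 0, "dz": 0.104, "twist": 0}]'

```text
t: 8.32
eef_pos: [0.5421, -0.0361, 0.0875]
ee_rot: [-2.841, 1.571, 1.624]
force: [-1.9, 0.1, 4.0]
width: 0.0005
```

Request:
jog_arm --motion '[{"dx": -0.001, "dy": 0, "dz": 0, "twist": 0}, {"dx": -0.001, "dy": 0, "dz": 0, "twist": 0}, {"dx": -0.001, "dy": 0, "dz": 0, "twist": 0}]'

```text
t: 8.57
eef_pos: [0.5422, -0.0362, 0.0887]
ee_rot: [2.542, 1.57, 0.723]
force: [-0.7, 0.7, 3.3]
width: 0.0002
```

Still 3.3 N at 77.7 mm, so the right key is OUT as well. I press it.

Request:
jog_arm --motion '[{"dx": 0.002, "dy": 0, "dz": 0, "twist": 0}, {"dx": 0.004, "dy": 0, "dz": 0, "twist": 0}, {"dx": 0.006, "dy": 0, "dz": 0, "twist": 0}, {"dx": 0.0075, "dy": 0, "dz": 0, "twist": 0}, {"dx": 0.0075, "dy": 0, "dz": 0, "twist": 0}]'

```text
t: 8.98
eef_pos: [0.5424, -0.0364, 0.0811]
ee_rot: [2.111, 1.57, 0.292]
force: [-1.8, 2.8, 6.2]
width: 0.0004
```

Request:
jog_arm --motion '[{"dx": 0.0007, "dy": 0, "dz": 0, "twist": 0}, {"dx": 0.0007, "dy": 0, "dz": 0, "twist": 0}]'

```text
t: 9.15
eef_pos: [0.5424, -0.0364, 0.0805]
ee_rot: [2.135, 1.57, 0.316]
force: [-3.1, 2.5, 7.3]
width: 0.0002
```

Request:
jog_arm --motion '[{"dx": 0.0005, "dy": 0, "dz": 0, "twist": 0}, {"dx": 0.0005, "dy": 0, "dz": 0, "twist": 0}]'

```text
t: 9.32
eef_pos: [0.5424, -0.0364, 0.0802]
ee_rot: [2.077, 1.57, 0.258]
force: [-2.3, 2.9, 9.1]
width: 0.0003
```

Request:
jog_arm --motion '[{"dx": 0.0007, "dy": 0, "dz": 0, "twist": 0}, {"dx": 0.0007, "dy": 0, "dz": 0, "twist": 0}]'

```text
t: 9.48
eef_pos: [0.5425, -0.0364, 0.0798]
ee_rot: [1.962, 1.57, 0.143]
force: [-5.2, 3.5, 12.8]
width: 0.0003
```

Request:
jog_arm --motion '[{"dx": -0.002, "dy": 0, "dz": 0, "twist": 0}, {"dx": -0.004, "dy": 0, "dz": 0, "twist": 0}, {"dx": -0.006, "dy": 0, "dz": 0, "twist": 0}, {"dx": -0.0085, "dy": 0, "dz": 0, "twist": 0}, {"dx": -0.0085, "dy": 0, "dz": 0, "twist": 0}, {"dx": -0.0085, "dy": 0, "dz": 0, "twist": 0}]'

```text
t: 9.98
eef_pos: [0.542, -0.0368, 0.0874]
ee_rot: [-0.782, 1.571, -2.601]
force: [0.1, 0.3, -1.4]
width: 0.0005
```

All three are latched in. Now I rise and place the closed fingers to the right of the thumb block at its height.

Request:
jog_arm --motion '[{"dx": -0.03, "dy": 0, "dz": 0, "twist": 0}, {"dx": -0.055, "dy": 0, "dz": 0, "twist": 0}, {"dx": -0.055, "dy": 0.02, "dz": 0.03, "twist": 0}, {"dx": -0.055, "dy": 0.042, "dz": 0.06, "twist": 0}, {"dx": -0.055, "dy": 0.042, "dz": 0.0945, "twist": 0}, {"dx": -0.055, "dy": 0.042, "dz": 0.0945, "twist": 0}, {"dx": -0.055, "dy": 0.042, "dz": 0.0945, "twist": 0}, {"dx": -0.055, "dy": 0.042, "dz": 0.0945, "twist": 0}]'

```text
t: 10.65
eef_pos: [0.5592, -0.1388, 0.1422]
ee_rot: [-1.312, 1.57, -3.132]
force: [-0.8, -0.2, 0.2]
width: 0.0008
```

```bash
python3 - <<'E'
from h import *
plan([.5599,-.1388,.091],BY)
im=arm.grab_frame('side')[:,:,::-1][110:245,150:330]
cv2.imwrite('pics/s2.png',cv2.resize(im,None,fx=4.4,fy=4.4,interpolation=cv2.INTER_CUBIC))
E
```

```text
pos [ 0.5592 -0.1388  0.1422] F [-0.82 -0.19  0.21] q [ 0.1   0.28 -0.34 -0.   -0.95  1.23] d [ 0.0512  0.0007 -0.0002] twist 179.93 or -0.07 
axes(cols)
 [[-0.001  0.969 -0.247]
 [-0.    -0.247 -0.969]
 [-1.    -0.001  0.   ]]
```

View pics/s2.png

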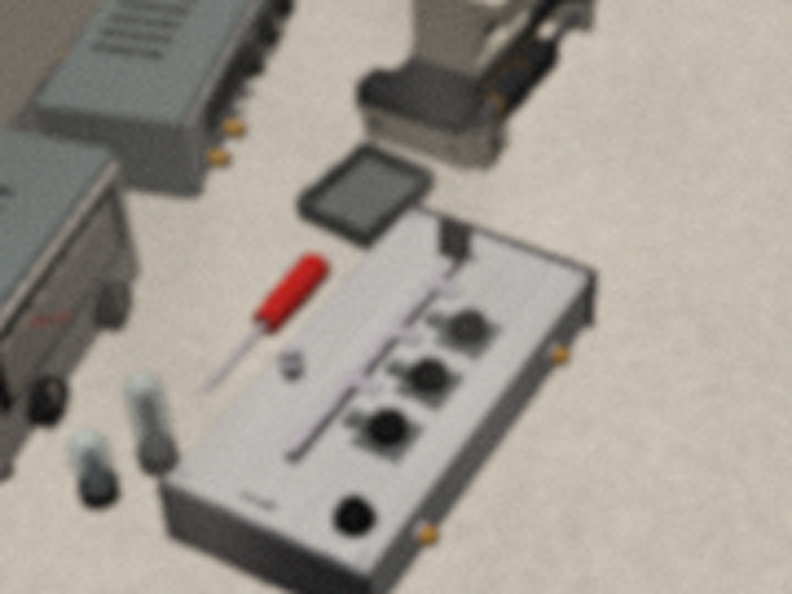

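The block is at (455,238) in the zoom, keys all low, and the fingers end near (475,160), above and beyond the block with clear space. I descend.

Request:
jog_arm --motion '[{"dx": 0.02, "dy": 0.001, "dz": 0, "twist": 0}, {"dx": 0.035, "dy": 0.001, "dz": 0, "twist": 0}, {"dx": 0.045, "dy": 0.001, "dz": 0, "twist": 0}, {"dx": 0.051, "dy": 0.001, "dz": 0, "twist": 0}, {"dx": 0.051, "dy": 0.001, "dz": 0, "twist": 0}, {"dx": 0.051, "dy": 0.001, "dz": 0, "twist": 0}]'

```text
t: 11.2
eef_pos: [0.5608, -0.1384, 0.0917]
ee_rot: [-0.439, 1.57, -2.257]
force: [0.1, -0.4, -0.4]
width: 0.0005
```

Request:
jog_arm --motion '[{"dx": 0, "dy": 0, "dz": -0.003, "twist": 0}, {"dx": 0, "dy": 0, "dz": -0.006, "twist": 0}, {"dx": 0, "dy": 0, "dz": -0.007, "twist": 0}, {"dx": 0, "dy": 0, "dz": -0.008, "twist": 0}, {"dx": 0, "dy": 0, "dz": -0.008, "twist": 0}]'

```text
t: 11.62
eef_pos: [0.5627, -0.1308, 0.0919]
ee_rot: [1.867, 1.57, 0.048]
force: [-1.1, -0.9, -0.2]
width: 0.0004
```

Request:
jog_arm --motion '[{"dx": 0, "dy": 0, "dz": -0.0015, "twist": 0}, {"dx": 0, "dy": 0, "dz": -0.003, "twist": 0}, {"dx": 0, "dy": 0, "dz": -0.0045, "twist": 0}, {"dx": 0, "dy": 0, "dz": -0.006, "twist": 0}, {"dx": 0, "dy": 0, "dz": -0.006, "twist": 0}]'

```text
t: 12.03
eef_pos: [0.564, -0.125, 0.0916]
ee_rot: [1.252, 1.571, -0.567]
force: [0.0, -0.5, -0.4]
width: 0.0006
```

Request:
jog_arm --motion '[{"dx": 0, "dy": 0, "dz": -0.0015, "twist": 0}, {"dx": 0, "dy": 0, "dz": -0.003, "twist": 0}, {"dx": 0, "dy": 0, "dz": -0.004, "twist": 0}, {"dx": 0, "dy": 0, "dz": -0.004, "twist": 0}]'

```text
t: 12.37
eef_pos: [0.5649, -0.1215, 0.0915]
ee_rot: [-0.468, 1.57, -2.287]
force: [-0.1, -2.5, -0.5]
width: 0.0004
```

Request:
jog_arm --motion '[{"dx": 0, "dy": 0, "dz": -0.0015, "twist": 0}, {"dx": 0, "dy": 0, "dz": -0.003, "twist": 0}, {"dx": 0, "dy": 0, "dz": -0.003, "twist": 0}]'

```text
t: 12.62
eef_pos: [0.5656, -0.1184, 0.0915]
ee_rot: [-0.936, 1.571, -2.755]
force: [-0.1, -2.3, -0.5]
width: 0.0002
```

Request:
jog_arm --motion '[{"dx": 0, "dy": 0, "dz": -0.0015, "twist": 0}, {"dx": 0, "dy": 0, "dz": -0.003, "twist": 0}, {"dx": 0, "dy": 0, "dz": -0.003, "twist": 0}]'

```text
t: 12.87
eef_pos: [0.5664, -0.1153, 0.0915]
ee_rot: [-1.838, 1.571, 2.626]
force: [-0.2, -2.4, 0.4]
width: 0.0007
```

Request:
jog_arm --motion '[{"dx": 0, "dy": 0, "dz": -0.0015, "twist": 0}, {"dx": 0, "dy": 0, "dz": -0.003, "twist": 0}, {"dx": 0, "dy": 0, "dz": -0.003, "twist": 0}]'

```text
t: 13.12
eef_pos: [0.5672, -0.1123, 0.0915]
ee_rot: [-2.209, 1.571, 2.256]
force: [-0.6, -2.6, 0.1]
width: 0.0006
```

Request:
jog_arm --motion '[{"dx": 0, "dy": 0, "dz": -0.001, "twist": 0}, {"dx": 0, "dy": 0, "dz": -0.002, "twist": 0}, {"dx": 0, "dy": 0, "dz": -0.002, "twist": 0}]'

```text
t: 13.37
eef_pos: [0.5676, -0.1105, 0.0915]
ee_rot: [-2.068, 1.571, 2.396]
force: [-0.5, -3.1, 0.4]
width: 0.0001
```

Request:
jog_arm --motion '[{"dx": 0, "dy": 0, "dz": -0.001, "twist": 0}, {"dx": 0, "dy": 0, "dz": -0.002, "twist": 0}, {"dx": 0, "dy": 0, "dz": -0.002, "twist": 0}]'

```text
t: 13.62
eef_pos: [0.5682, -0.1086, 0.0916]
ee_rot: [-2.798, 1.571, 1.666]
force: [-1.0, -1.7, 0.2]
width: 0.0003
```

Request:
jog_arm --motion '[{"dx": 0, "dy": 0, "dz": -0.001, "twist": 0}, {"dx": 0, "dy": 0, "dz": -0.002, "twist": 0}, {"dx": 0, "dy": 0, "dz": -0.002, "twist": 0}]'

```text
t: 13.87
eef_pos: [0.5687, -0.1066, 0.0915]
ee_rot: [-2.989, 1.571, 1.475]
force: [-0.5, -3.3, -0.4]
width: 0.0006
```

Request:
jog_arm --motion '[{"dx": 0, "dy": 0, "dz": -0.001, "twist": 0}, {"dx": 0, "dy": 0, "dz": -0.0015, "twist": 0}, {"dx": 0, "dy": 0, "dz": -0.0015, "twist": 0}]'

```text
t: 14.12
eef_pos: [0.569, -0.1052, 0.0915]
ee_rot: [-2.333, 1.571, 2.131]
force: [-1.3, -1.9, -0.2]
width: 0.0002
```

Request:
jog_arm --motion '[{"dx": 0, "dy": 0, "dz": -0.001, "twist": 0}, {"dx": 0, "dy": 0, "dz": -0.0015, "twist": 0}, {"dx": 0, "dy": 0, "dz": -0.0015, "twist": 0}]'

```text
t: 14.37
eef_pos: [0.5694, -0.1038, 0.0915]
ee_rot: [-1.755, 1.571, 2.71]
force: [-0.5, -2.5, -0.2]
width: 0.0001
```

Request:
jog_arm --motion '[{"dx": 0, "dy": 0, "dz": -0.001, "twist": 0}, {"dx": 0, "dy": 0, "dz": -0.0015, "twist": 0}, {"dx": 0, "dy": 0, "dz": -0.0015, "twist": 0}]'

```text
t: 14.62
eef_pos: [0.5698, -0.1023, 0.0916]
ee_rot: [0.882, 1.571, -0.937]
force: [-1.1, -3.5, -0.4]
width: 0.0002
```

Request:
jog_arm --motion '[{"dx": 0, "dy": 0, "dz": -0.001, "twist": 0}, {"dx": 0, "dy": 0, "dz": -0.0015, "twist": 0}, {"dx": 0, "dy": 0, "dz": -0.0015, "twist": 0}]'

```text
t: 14.87
eef_pos: [0.5701, -0.1009, 0.0916]
ee_rot: [2.947, 1.571, 1.128]
force: [-0.1, -2.3, -1.4]
width: 0.0007
```

Request:
jog_arm --motion '[{"dx": 0, "dy": 0, "dz": -0.001, "twist": 0}, {"dx": 0, "dy": 0, "dz": -0.001, "twist": 0}]'

```text
t: 15.03
eef_pos: [0.5703, -0.1001, 0.0916]
ee_rot: [-0.252, 1.57, -2.071]
force: [-0.0, -4.6, 1.0]
width: 0.0005
```

Request:
jog_arm --motion '[{"dx": 0, "dy": 0, "dz": -0.001, "twist": 0}, {"dx": 0, "dy": 0, "dz": -0.001, "twist": 0}]'

```text
t: 15.2
eef_pos: [0.5703, -0.0999, 0.0916]
ee_rot: [-0.332, 1.569, -2.151]
force: [-0.7, -8.3, -0.9]
width: 0.0004
```

Request:
jog_arm --motion '[{"dx": 0, "dy": 0, "dz": -0.001, "twist": 0}, {"dx": 0, "dy": 0, "dz": -0.001, "twist": 0}]'

```text
t: 15.37
eef_pos: [0.5702, -0.0998, 0.0916]
ee_rot: [-0.34, 1.568, -2.159]
force: [-1.2, -13.7, -0.6]
width: 0.0005
```

The bar is firmly at its stop: 13.7 N and no more movement. I back off, rise and look.

Request:
jog_arm --motion '[{"dx": 0, "dy": 0, "dz": 0.004, "twist": 0}, {"dx": 0, "dy": 0, "dz": 0.012, "twist": 0}, {"dx": 0, "dy": 0, "dz": 0.02, "twist": 0}, {"dx": 0, "dy": 0, "dz": 0.02, "twist": 0}, {"dx": -0.03, "dy": 0, "dz": 0.02, "twist": 0}, {"dx": -0.07, "dy": 0, "dz": 0.02, "twist": 0}, {"dx": -0.1, "dy": 0, "dz": 0.05, "twist": 0}, {"dx": -0.12, "dy": -0.03, "dz": 0.09, "twist": 0}, {"dx": -0.13, "dy": -0.06, "dz": 0.13, "twist": 0}, {"dx": -0.13, "dy": -0.06, "dz": 0.17, "twist": 0}, {"dx": -0.13, "dy": -0.06, "dz": 0.21, "twist": 0}, {"dx": -0.13, "dy": -0.06, "dz": 0.22, "twist": 0}, {"dx": -0.13, "dy": -0.06, "dz": 0.22, "twist": 0}, {"dx": -0.13, "dy": -0.06, "dz": 0.22, "twist": 0}]'

```text
t: 16.53
eef_pos: [0.4581, -0.2977, 0.2216]
ee_rot: [2.167, 1.57, 0.345]
force: [-0.5, 0.5, 0.6]
width: 0.0004
```

```bash
python3 - <<'E'
from h import *
z=lambda a:cv2.resize(a,None,fx=5,fy=5,interpolation=cv2.INTER_CUBIC)
s=arm.grab_frame('side')[:,:,::-1];t=arm.grab_frame('top')[:,:,::-1]
cv2.imwrite('pics/side3.png',z(s[135:255,155:295]));cv2.imwrite('pics/top3.png',z(t[110:215,195:345]))
for n,im,uvs in (('top',t,(200,120,310,205)),('side',s,(185,140,290,245))):
    x0,y0,x1,y1=uvs
    for tag,g in (('before',cv2.imread(f'pics/{n}0.png').max(2)),('after',im.max(2))):
        a=cv2.resize(np.ascontiguousarray(g[y0:y1,x0:x1]),None,fx=4,fy=4,interpolation=cv2.INTER_CUBIC)
        N,l,st,c=cv2.connectedComponentsWithStats((a<70).astype(np.uint8))
        print(n,tag,[((c[i]+.5)/4-.5+[x0,y0]).round(1).tolist() for i in range(1,N) if 300<st[i,4]<1400])
print(arm.get_state()['t'],arm.get_state()['eef_pos'],arm.get_state()['force'])
E
```

```text
top before [[224.9, 121.5], [235.4, 128.2], [235.4, 172.4], [213.7, 172.4], [286.7, 172.8], [250.9, 176.9], [266.5, 181.3]]
top after [[235.4, 128.4], [235.4, 172.5], [213.7, 172.4], [251.0, 176.9]]
side before [[252.9, 164.3], [255.8, 183.8], [246.7, 194.9], [237.4, 206.8], [230.1, 227.1]]
side after [[248.8, 168.7], [255.9, 184.4], [246.8, 195.6], [237.5, 207.3], [230.1, 227.1]]
16.6333 [ 0.45874716 -0.29630037  0.22148891] [-0.0584185   0.76304026 -0.09769617]
```

View pics/side3.png

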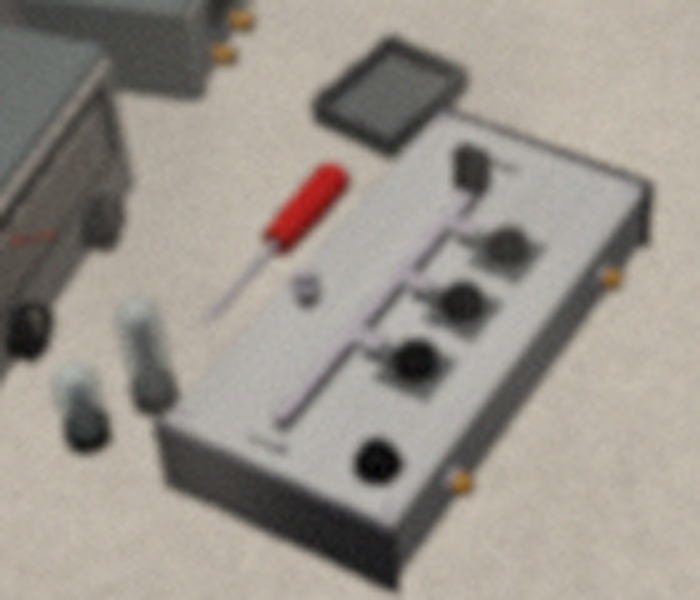

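View pics/top3.png

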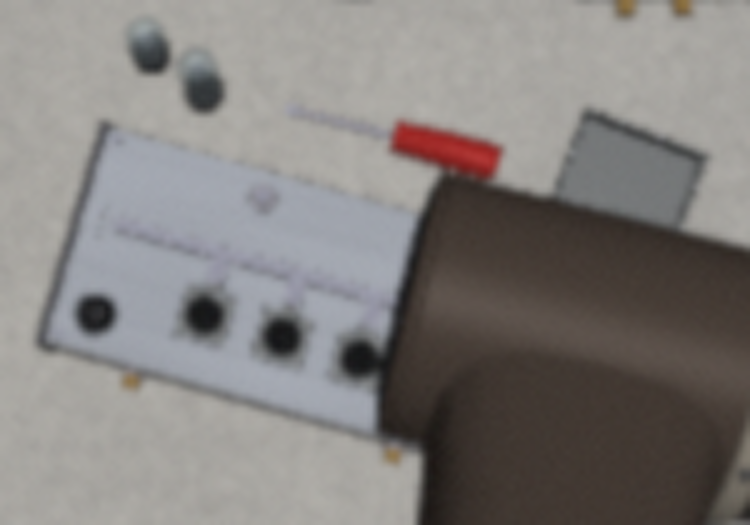

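The side view shows the block moved from (252.9,164.3) to (248.8,168.7), and the tabs over the lugs. All three caps sit 0.5–0.7 px lower than at the start. The knob is unmoved, and the adapter, valves, screwdriver and tray look unmoved.

```bash
python3 -c "
from station import arm
print(arm.job_done())"
```

```text
the job is handed in; nothing more can be done
None
```

All three keys are latched in, the lock bar is fully home over them, and the job was handed in at about 16.6 s.

- **Keys:** All three keys stood OUT, each giving about 2–4 N of spring force at heights where an IN key gives none. I pressed each to its stop, with readings of 12.5–13.5 N against the 20 N limit. Each then showed no contact 1–1.5 mm above the latched-in height, so all three latched.
- **Lock bar:** I pushed the thumb block left with the closed fingers. It slid about 23–24 mm at 2–3.5 N, past the 12 mm point where an OUT key would block it. It then stopped dead, with a reading of 13.7 N against the 25 N limit.
- **Last pictures:** The side view shows the tabs over the lugs and all three caps slightly lower than at the start. The knob's position is unchanged by measurement. The adapter, valves, screwdriver and tray look unmoved, and the arm is clear.

**Checks that were weaker or disagreed:**
- The force readings wander by about 1 N, and forces were read only at the end of each move.
- The two camera views disagreed by up to about 1 cm in height on the caps and knob, so I took key heights from touch.
- In the last top view the arm hid the thumb block, so its final position rests on the side view and the felt stop.
- I did not re-check the valve board or the screw jar, though the arm was never lowered near either.

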